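# Stow the pigment vials in their cradle and pin the retaining plate

## Task

Put the loose pigment vials away in the wooden cradle: first lift the retaining plate off the cradle's two pins and lay it flat on the cork mat, then lay every vial that is out on its side in a compartment of its own, settled down between the rails. When all are in, fit the plate back over both pins, fully down, and let go; leave the two small jars behind the mat where they stand.

Things in the scene. Friction and masses are not known exactly. Their poses are not given: they have to be found in the camera images.
- cradle: Fixed wooden cradle, 236 x 114 mm, left or right on the bench; origin under its centre, on the bench. Two rows along its long axis x, middles at y = +34 and -34 mm, 3 compartments each, 60 mm long, centred at x = -64, 0, +64 mm. A vial lies along x between two rails (16 mm gap, tops 14 mm up), its centre then 24 mm up. 4 mm dividers; side cheeks along the end 12 mm of each compartment, 32 mm apart; both 30 mm tall.
- pin0 (a point): Tip of one of the cradle's two upright steel pins, 10 mm in diameter, tapered over the last 8 mm, tip 62 mm above the bench; it stands at x = -107, y = 0 mm in the cradle's frame on a wooden end block (22 mm thick, 100 mm wide, top 40 mm above the bench).
- pin1 (a point): Tip of the other pin, at x = +107, y = 0 mm in the cradle's frame; same pin and block.
- plate_grip (a point): Centre of the bar handle of the loose retaining plate (plywood, 240 x 84 x 8 mm, 0.2 to 0.3 kg). The bar is 90 mm long (x), 14 mm thick (y), 28 mm tall, on the plate's middle; this point lies 22 mm above the plate's underside. 14 mm holes 107 mm either side of the centre along x. It starts on the pins; fitted (either way round) this point is 62 mm above the bench.
- mat: Cork mat fixed on the bench, 270 x 105 x 3 mm, long side along its x; origin at the centre of its underside, on the bench. Lay the plate centrally and flat here while the cradle is open.
- tray: Fixed metal spill tray, 210 mm (x) x 290 mm (y), floor 3 mm thick, with a 5 mm wide rim whose top is 8.5 mm above the bench. Origin under its centre, on the bench. The vials start lying in it; it stands on the other side of the bench from the cradle.
- vial0_c (a point): Centre of a corked glass vial of pigment, one of three to five alike (absent: None), 35 g; 56 mm long over all, glass body 26 mm in diameter and 44 mm long, cork 16 mm in diameter. Lies on its side and rolls easily. The point is half-way along, on the axis; x runs along the vial to the cork, y and z turn as it rolls.
- vial1_c (a point): Centre of a corked glass vial of pigment, one of three to five alike (absent: None), 35 g; 56 mm long over all, glass body 26 mm in diameter and 44 mm long, cork 16 mm in diameter. Lies on its side and rolls easily. The point is half-way along, on the axis; x runs along the vial to the cork, y and z turn as it rolls.
- vial2_c (a point): Centre of a corked glass vial of pigment, one of three to five alike (absent: None), 35 g; 56 mm long over all, glass body 26 mm in diameter and 44 mm long, cork 16 mm in diameter. Lies on its side and rolls easily. The point is half-way along, on the axis; x runs along the vial to the cork, y and z turn as it rolls.
- vial3_c (a point): Centre of a corked glass vial of pigment, one of three to five alike (absent: None), 35 g; 56 mm long over all, glass body 26 mm in diameter and 44 mm long, cork 16 mm in diameter. Lies on its side and rolls easily. The point is half-way along, on the axis; x runs along the vial to the cork, y and z turn as it rolls.
- vial4_c (a point): Centre of a corked glass vial of pigment, one of three to five alike (absent: None), 35 g; 56 mm long over all, glass body 26 mm in diameter and 44 mm long, cork 16 mm in diameter. Lies on its side and rolls easily. The point is half-way along, on the axis; x runs along the vial to the cork, y and z turn as it rolls.
- jar_a: Bystander: closed glass jar beyond the far end of the mat, 60 mm wide, 62 mm tall; origin under its centre.
- jar_b: Bystander: open glass jar, 60 mm wide, 58 mm tall, beside it; origin under its centre.
Things that resemble listed ones, but are neither listed nor needed, are in the scene too. What is shaped like the part that bears vial2_c but green is not meant. Leave any grey look-alike of the part that bears vial1_c alone.

How it is judged:
On the way, in this order (a step that is already met when the one before it is completed fails the run):
1. the retaining plate is lifted off and lies flat on the cork mat, let go (horizontal distance between plate_grip and mat below 0.06 m and z of plate_grip in the frame of mat between 0 and 0.03 m and angle between plate_grip's own z axis and vertical below 0.08 rad and linear speed of plate below 0.03 m/s and contact force between the fingers and plate below 0.1 N), for 0.2 s.
2. every vial lies in the cradle, settled between the rails, while the plate is off it (z of vial0_c in the frame of cradle between 0.0215 and 0.0275 m and x of vial0_c in the frame of cradle between -0.1 and 0.1 m and (y of vial0_c in the frame of cradle between 0.029 and 0.039 m or y of vial0_c in the frame of cradle between -0.039 and -0.029 m) and angle between the x axis of each of vial0_c, vial1_c, vial2_c, vial3_c, vial4_c and the x axis of cradle, either way round below 0.15 rad and linear speed of each of vial0, vial1, vial2, vial3, vial4 below 0.03 m/s and z of vial1_c in the frame of cradle between 0.0215 and 0.0275 m and x of vial1_c in the frame of cradle between -0.1 and 0.1 m and (y of vial1_c in the frame of cradle between 0.029 and 0.039 m or y of vial1_c in the frame of cradle between -0.039 and -0.029 m) and z of vial2_c in the frame of cradle between 0.0215 and 0.0275 m and x of vial2_c in the frame of cradle between -0.1 and 0.1 m and (y of vial2_c in the frame of cradle between 0.029 and 0.039 m or y of vial2_c in the frame of cradle between -0.039 and -0.029 m) and z of vial3_c in the frame of cradle between 0.0215 and 0.0275 m and x of vial3_c in the frame of cradle between -0.1 and 0.1 m and (y of vial3_c in the frame of cradle between 0.029 and 0.039 m or y of vial3_c in the frame of cradle between -0.039 and -0.029 m) and z of vial4_c in the frame of cradle between 0.0215 and 0.0275 m and x of vial4_c in the frame of cradle between -0.1 and 0.1 m and (y of vial4_c in the frame of cradle between 0.029 and 0.039 m or y of vial4_c in the frame of cradle between -0.039 and -0.029 m) and horizontal distance between plate_grip and cradle above 0.1 m), for 0.2 s.
3. the plate is fully down over both pins, let go (horizontal distance between plate_grip and cradle below 0.006 m and z of plate_grip in the frame of cradle between 0.059 and 0.0645 m and angle between the x axis of plate_grip and the x axis of cradle, either way round below 0.04 rad and angle between plate_grip's own z axis and vertical below 0.03 rad and linear speed of plate below 0.02 m/s and contact force between the fingers and plate below 0.1 N), for 0.2 s.
At the end, for the whole second after the job is handed in: Every vial present lies on its side in a compartment (centre 21.5 to 27.5 mm up, within 5 mm of the row's middle, within 0.15 rad of its line), the plate is level on both end blocks over both pins (centre within 6 mm, height within 3 mm), let go; all at rest (all of step 3 and z of vial0_c in the frame of cradle between 0.0215 and 0.0275 m and x of vial0_c in the frame of cradle between -0.1 and 0.1 m and (y of vial0_c in the frame of cradle between 0.029 and 0.039 m or y of vial0_c in the frame of cradle between -0.039 and -0.029 m) and angle between the x axis of each of vial0_c, vial1_c, vial2_c, vial3_c, vial4_c and the x axis of cradle, either way round below 0.15 rad and linear speed of each of vial0, vial1, vial2, vial3, vial4 below 0.03 m/s and z of vial1_c in the frame of cradle between 0.0215 and 0.0275 m and x of vial1_c in the frame of cradle between -0.1 and 0.1 m and (y of vial1_c in the frame of cradle between 0.029 and 0.039 m or y of vial1_c in the frame of cradle between -0.039 and -0.029 m) and z of vial2_c in the frame of cradle between 0.0215 and 0.0275 m and x of vial2_c in the frame of cradle between -0.1 and 0.1 m and (y of vial2_c in the frame of cradle between 0.029 and 0.039 m or y of vial2_c in the frame of cradle between -0.039 and -0.029 m) and z of vial3_c in the frame of cradle between 0.0215 and 0.0275 m and x of vial3_c in the frame of cradle between -0.1 and 0.1 m and (y of vial3_c in the frame of cradle between 0.029 and 0.039 m or y of vial3_c in the frame of cradle between -0.039 and -0.029 m) and z of vial4_c in the frame of cradle between 0.0215 and 0.0275 m and x of vial4_c in the frame of cradle between -0.1 and 0.1 m and (y of vial4_c in the frame of cradle between 0.029 and 0.039 m or y of vial4_c in the frame of cradle between -0.039 and -0.029 m)); the robot touches nothing.
It fails at once if the closed jar is pushed more than 4 cm (distance of jar_a from where it was at the start of the episode above 0.04 m).
It fails at once if the open jar is pushed more than 4 cm (distance of jar_b from where it was at the start of the episode above 0.04 m).
Of vial0, vial1, vial2, vial3, vial4 only 3 to 5 are there at a start; the rules pass over those that are not, and their reading is None.
At some moment in a run one of vial0, vial1, vial2, vial3, vial4, plate may be knocked a few centimetres aside while the robot is not near it.
Once in a run the grip may slacken for a moment while it holds something.
It also fails if it takes over 210 s, if anything falls off the work surface, if the arm or the gripper's body presses on something with over 40 N, if the wrist force passes 120 N, or if a joint passes its speed limit or range.

## Robot

A 6-joint arm with a two-finger parallel gripper is mounted at the origin on the work surface. World frame = base frame: x ahead of the robot, y to its left, z up, the work surface at z = 0. Lengths are in m, angles in rad, forces in N, time in s.
With the tool pointing down it reaches from about 0.225 to 0.875 m from the base axis. Payload 3.4 kg.
Tool frame: the origin (TCP) lies between the finger pads; the fingertips stand 8 mm ahead of it and the grasp point (between the pads) lies 11 mm behind it; z points along the fingers, y is the line along which they close (so a half turn about z gives the same grasp; the last joint's range is limited). The gripper opens to 85 mm and grips with 20 to 120 N. Pads are 22 mm wide; open, the fingers measure 114 mm over their backs; the gripper's body (76 mm by 85 mm) begins 54 mm behind the grasp point. The pads swing forward as they close: fully open they stand 13 mm farther back than shut.
Start: joints at [-1.469, 0.276, 1.505, -0, 1.361, -0.121], TCP at [0.127, -0.561, 0.239] pointing down, gripper open.
Joint ranges: [-2.89, 2.89], [-0.75, 2.08], [0.22, 2.7], [-1.18, 4.32], [0.11, 2.71], [-2.7, 2.7]. Speed limits (rad/s): [2.57, 2.57, 3.14, 3.14, 3.14, 3.14].

## Interface

Orientations are given as a unit quaternion [w, x, y, z].
In Python, from rig import manip gives the robot as it stands.
- The arm moves only by the tool move_arm, never from a script. Its argument "deltas" is a list that holds one entry, the list of rows, each a list of 5 numbers: the shift along the tool's x, y, z normalised to -1 to 1, where 1 is 80 cm, then the turn about the tool's z normalised to -1 to 1, where 1 is 120 degrees, then the closure, from -1 (fully open) to 1 (shut). In form: [[[tx, ty, tz, twist, grip], ...]]. A call has 1 to 12 rows; each row is the pose to reach, as a shift and turn from the pose commanded when the call began, along the tool's axes at that moment; what a row does not reach only later rows make up. A row lasts 1/10 s, in which the tool goes at most 50 mm and 8.59 degrees, less where a joint would pass 70% of its speed; a pose out of reach is approached as far as the arm can. A call with a number of a shift or a turn outside -1 to 1 is refused whole. A call with a gripper value outside its range is refused whole. The fingers move at their own pace and stop on an object; "squeeze" is the grip in N (left out, the last holds). Time passes only in rows, so rows that repeat a pose let the fingers close. It gives the time, the measured TCP pose, the force, the opening and the grip force at its end, in the units of the state.
- manip.get_state(): the state, without advancing time (a new reading comes with each control period).
- manip.get_image(name): name is "scene" or "top" or "wrist"; returns the picture (400x640x3 uint8, red, green, blue); there is no depth.
- manip.camera_params(name): a dict with "fx", "fy", "cx", "cy" (pixels), "R" (3x3) and "t" (3): a world point X has camera coordinates R X + t; the wrist camera has in their place "tool_from_camera" (4x4, takes a point from camera to tool coordinates, whose origin is the TCP and whose axes are the flange's). Camera axes: x right, y down, z forward; pixel columns grow to the right and rows downward; lengths in m; the calibration is good to about 2 mm. The wrist camera is an equidistant fisheye: a pixel r from the principal point sees the ray r / f radians off the axis. A picture is of the moment at which its call begins: read the wrist's pose just before it. camera_params takes no time and is no camera call.
- manip.sign_off(): hands the job in; it is judged then, once.
The state is a dict: "clock": time; "qpos": joint angles; "qd": joint speeds; "effort": joint torques, N m; "position": TCP position; "ee_rot": TCP orientation; "contact_force": force on the tool from outside, world axes, zero at the start; "moment": the same for the moment, N m; "width": finger opening in m; "gripper_force": force on a finger pad.
Only numpy, scipy, OpenCV 4.12 (cv2) and the standard library are available. Lean on these libraries where they do the work, as an engineer would, in place of code of your own. Each camera call takes 0.05 s, during which the arm holds its last target. There are 200 camera calls.

## Working session

There is one attempt and no reset: what is moved stays moved. The work goes in short steps, Python scripts to look and compute and a tool call to move; the robot and the scene stay as the last step left them, time stands still between calls to the robot, and variables do not carry over. Pictures are saved under pics/ and viewed, at most 14 in all, crops included, and the job is handed in when it is done.

Besides the shell and the picture viewer there is one more tool, called as name(argument=value, ...) on one line, values as JSON. move_arm: Moves the arm, as the interface text tells. Scaled input: -1 to 1 covers 80 cm each way for a shift and 120 degrees each way for a turn. Its arguments: {"type":"object","properties":{"deltas":{"type":"array","items":{"type":"array","items":{"type":"array","items":{"type":"number","minimum":-1,"maximum":1}}}},"squeeze":{"type":"number"}},"required":["deltas"]}

```bash
mkdir -p pics; ls; cat > h.py <<'E'
import sys; sys.path.insert(0,'.')
import numpy as np, cv2
from rig import manip
from scipy.spatial.transform import Rotation as Rn
def save(cam,name):
    im=manip.get_image(cam); cv2.imwrite(f'pics/{name}.png',im[:,:,::-1]); return im
def px2w(cam,u,v,z):
    p=manip.camera_params(cam); R=np.array(p['R']);t=np.array(p['t'])
    d=R.T@np.array([(u-p['cx'])/p['fx'],(v-p['cy'])/p['fy'],1]); c=-R.T@t
    return c+d*(z-c[2])/d[2]
def w2px(cam,X):
    p=manip.camera_params(cam); q=np.array(p['R'])@np.array(X)+np.array(p['t'])
    return np.array([p['cx']+p['fx']*q[0]/q[2],p['cy']+p['fy']*q[1]/q[2]])
E
python3 - <<'E'
from h import *
save('top','t0'); save('scene','s0')
s=manip.get_state(); print(s)
for c in('top','scene'):print(manip.camera_params(c))
print(px2w('top',0,0,0),px2w('top',639,399,0))
E
```

```text
pics
{'clock': 0.1, 'qpos': array([-1.46898436e+00,  2.76537274e-01,  1.50603408e+00, -1.67654864e-05,
        1.36071963e+00, -1.21014400e-01]), 'qd': array([-6.31215140e-04, -8.27484329e-04, -3.21053637e-03, -3.96812335e-04,
       -6.76261158e-04,  7.25170052e-05]), 'effort': array([ 3.25898764e-04, -4.17701590e+01, -2.46405137e+01, -1.08356944e-04,
        5.83957153e-03, -1.15336289e-05]), 'position': array([ 0.1269995 , -0.56030938,  0.23851209]), 'ee_rot': array([-8.49203825e-04,  9.93799415e-01,  1.11184536e-01, -4.36970827e-08]), 'contact_force': array([-0.1920283 , -0.78009849, -0.3468415 ]), 'moment': array([-0.01115674, -0.00988271,  0.00773421]), 'gripper_force': 0.0, 'width': 0.08526144890965512}
{'fx': 440.8253965774076, 'fy': 440.8253965774076, 'cx': 324.310052756387, 'cy': 204.78346333679366, 'R': array([[-1.83346398e-01, -9.83047911e-01, -9.50084652e-04],
       [-9.62331333e-01,  1.79679790e-01, -2.04043083e-01],
       [ 2.00754837e-01, -3.64962681e-02, -9.78961449e-01]]), 't': array([0.14342879, 0.53952459, 0.96007112])}
{'fx': 449.9569315698136, 'fy': 449.9569315698136, 'cx': 314.9236832021382, 'cy': 199.80682637920918, 'R': array([[-0.65823817,  0.75263364,  0.01628244],
       [ 0.59466545,  0.53310191, -0.60181006],
       [-0.4616227 , -0.38645175, -0.79847325]]), 't': array([ 0.32948896, -0.29939425,  1.50361479])}
[1.28305875 0.79611657 0.        ] [ 0.00508755 -0.56802264  0.        ]
```

View pics/t0.png

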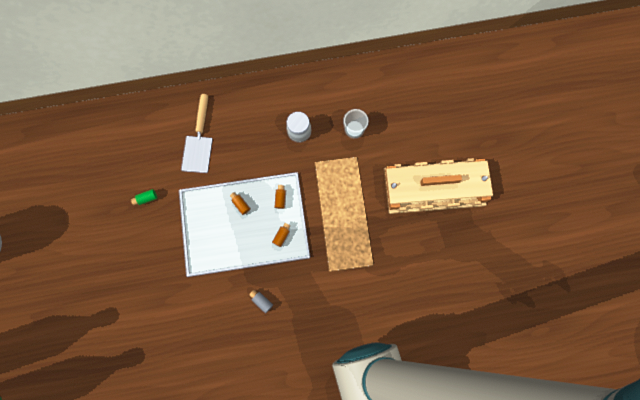

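View pics/s0.png

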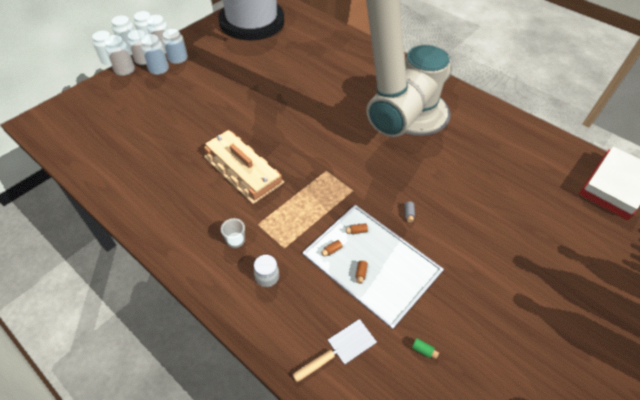

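The top view shows the plate and handle at (441,181), the mat at (344,214) and the jars at (299,127) and (355,124). It also shows three amber vials in the tray. 

Could be taken for a vial: amber (240,204), (280,197) and (281,235), which I choose; grey (262,300) and green (145,198), which I leave. Next I check this in one close crop.

```bash
python3 - <<'E'
import cv2
im=cv2.imread('pics/t0.png')
a=cv2.resize(im[170:255,200:310],None,fx=7,fy=7,interpolation=cv2.INTER_CUBIC)
b=cv2.resize(im[150:220,378:502],None,fx=6.4,fy=6.4,interpolation=cv2.INTER_CUBIC)
cv2.imwrite('pics/t0a.png',a);cv2.imwrite('pics/t0b.png',b)
E
```

```text
(no output)
```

View pics/t0a.png

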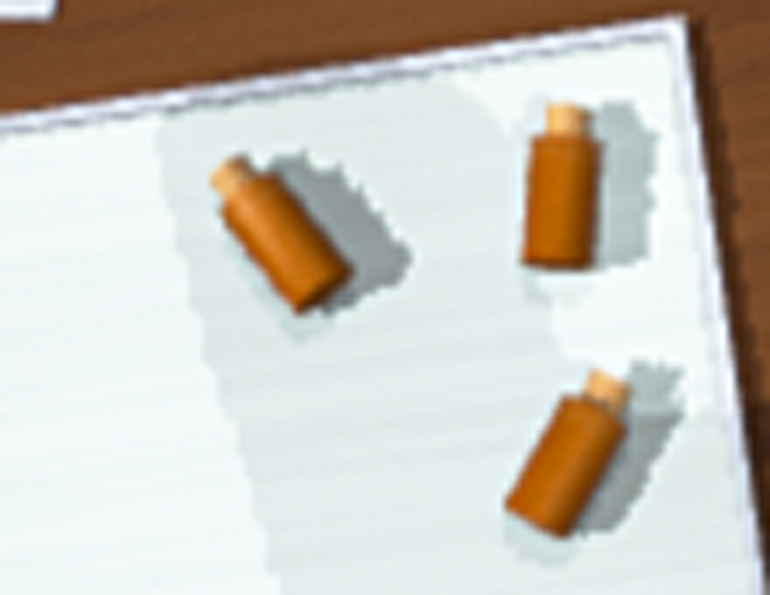

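View pics/t0b.png

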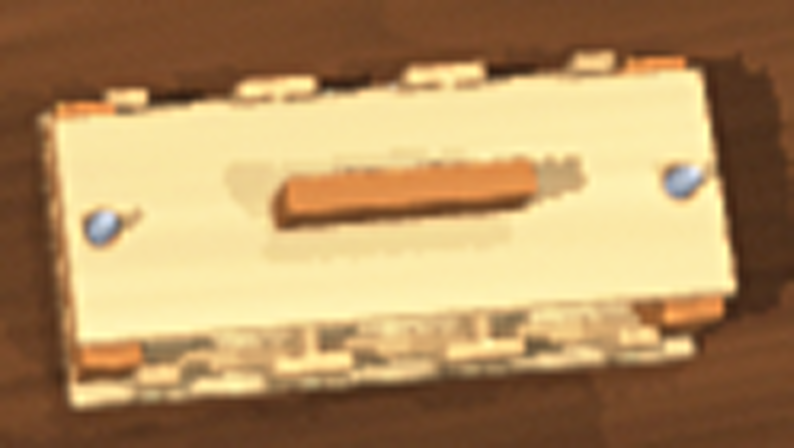

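The crop confirms three amber, corked vials and no more. Ends (crop a, scale 7): A (228,165)–(325,297), B (567,105)–(557,267), C (607,375)–(540,522). Crop b shows the bar top and the pins at (100,226) and (682,180).

```bash
cat >> h.py <<'E'
def pose():
    s=manip.get_state(); R=Rn.from_quat(np.roll(s['ee_rot'],-1)).as_matrix()
    return np.array(s['position']),R
def yaw(R): return np.degrees(np.arctan2(R[1,0],R[0,0]))
def row(x,y,z,yw):
    "normalised row to reach world pose with tool-x heading yw (deg)"
    p,R=pose(); d=R.T@(np.array([x,y,z])-p)/0.8
    tw=(-(yw-yaw(R))+180)%360-180
    print('row',np.round(d,4),'twist',round(tw/120,4),'now',np.round(p,4),'yaw',round(yaw(R),2),'deg',round(tw,1))
E
python3 - <<'E'
from h import *
A=lambda x,y:((x+.5)/7-.5+200,(y+.5)/7-.5+170)
B=lambda x,y:((x+.5)/6.4-.5+378,(y+.5)/6.4-.5+150)
for n,a,b in(('A',(228,165),(325,297)),('B',(567,105),(557,267)),('C',(607,375),(540,522))):
    P=px2w('top',*A(*a),.018);Q=px2w('top',*A(*b),.013)
    d=P-Q;print(n,((P+Q)/2)[:2].round(4),'ang',np.degrees(np.arctan2(d[1],d[0])).round(1),'len',np.linalg.norm(d[:2]).round(4))
P=px2w('top',*B(98,222),.060);Q=px2w('top',*B(682,176),.060);d=P-Q
print('pins',P,Q,(P+Q)/2,np.linalg.norm(d),np.degrees(np.arctan2(d[1],d[0])))
c=[px2w('top',*B(*k),.076) for k in((287,182),(533,163),(536,188),(286,207))]
c=np.array(c);print('bar',c.mean(0),c)
d=(c[0]+c[3]-c[1]-c[2]);print(np.degrees(np.arctan2(d[1],d[0])),np.linalg.norm(d)/2)
m=[(316,163),(357,157),(372,265),(329,271)]
m=np.array([px2w('top',*k,.003) for k in m]);print('mat',m.mean(0),m)
d=m[0]-m[3];print(np.degrees(np.arctan2(d[1],d[0])))
print('cam',-manip.camera_params('top')['R'].T@manip.camera_params('top')['t'])
for k in((299,127),(355,124)):print('jar',px2w('top',*k,.04))
print('tray',[px2w('top',*k,.0085).round(3) for k in((180,188),(298,173),(310,258),(187,277))])
print(manip.camera_params('wrist'))
E
```

```text
A [0.6079 0.2407] ang 26.5 len 0.0566
B [0.6055 0.1418] ang -13.4 len 0.0561
C [0.515  0.1528] ang -34.7 len 0.0541
pins [ 0.57436616 -0.12287878  0.06      ] [ 0.5522781  -0.33499476  0.06      ] [ 0.56332213 -0.22893677  0.06      ] 0.21326291309383433 84.05510296884684
bar [ 0.56362176 -0.23222892  0.076     ] [[ 0.57279468 -0.18911642  0.076     ]
 [ 0.56349833 -0.27717605  0.076     ]
 [ 0.55432054 -0.27595904  0.076     ]
 [ 0.56387349 -0.18666419  0.076     ]]
83.93335736281207 0.0891766596820956
mat [ 0.54001077 -0.00163752  0.003     ] [[ 0.67512035  0.04090841  0.003     ]
 [ 0.67169905 -0.06192215  0.003     ]
 [ 0.40419827 -0.04392485  0.003     ]
 [ 0.40902542  0.05838851  0.003     ]]
-3.7584291849904465
cam [0.35275965 0.07909472 1.05009514]
jar [0.76100052 0.06649793 0.04      ]
jar [ 0.74359077 -0.06879084  0.04      ]
tray [array([0.672, 0.378, 0.008]), array([0.656, 0.089, 0.008]), array([0.447, 0.097, 0.008]), array([0.456, 0.387, 0.008])]
{'fx': 309.70691628693146, 'fy': 309.70691628693146, 'cx': 312.2423316572221, 'cy': 199.63873820665626, 'tool_from_camera': array([[-6.47787312e-04, -9.53220702e-01, -3.02274500e-01,
         7.68010399e-02],
       [ 9.99998351e-01, -1.13038452e-03,  1.42162068e-03,
         4.74061128e-04],
       [-1.69680468e-03, -3.02273080e-01,  9.53219862e-01,
        -1.35752981e-01],
       [ 0.00000000e+00,  0.00000000e+00,  0.00000000e+00,
         1.00000000e+00]])}
```

```bash
python3 -c "
from h import *
row(.5635,-.2305,.17,84)"
```

```text
row [ 0.6232 -0.2813  0.0862] twist -0.5936 now [ 0.127  -0.5603  0.2385] yaw 12.77 deg -71.2
```

move_arm(deltas=[[[0.623, -0.281, 0.086, -0.594, -1], [0.623, -0.281, 0.086, -0.594, -1], [0.623, -0.281, 0.086, -0.594, -1], [0.623, -0.281, 0.086, -0.594, -1], [0.623, -0.281, 0.086, -0.594, -1], [0.623, -0.281, 0.086, -0.594, -1], [0.623, -0.281, 0.086, -0.594, -1], [0.623, -0.281, 0.086, -0.594, -1], [0.623, -0.281, 0.086, -0.594, -1], [0.623, -0.281, 0.086, -0.594, -1], [0.623, -0.281, 0.086, -0.594, -1], [0.623, -0.281, 0.086, -0.594, -1]]])

```text
clock: 1.3
position: [0.5673, -0.227, 0.1689]
ee_rot: [-0.001, 0.741, 0.672, 0.001]
contact_force: [-1.3, -0.3, 1.3]
width: 0.0853
gripper_force: 0.0
```

```bash
cat >> h.py <<'E'
def wpx2w(u,v,z,pr=None):
    p,R=pr or pose(); c=manip.camera_params('wrist'); T=np.array(c['tool_from_camera'])
    a=np.array([u-c['cx'],v-c['cy']])/c['fx']; th=np.hypot(*a); a=a/max(th,1e-9)
    d=R@T[:3,:3]@np.array([np.sin(th)*a[0],np.sin(th)*a[1],np.cos(th)]); o=R@T[:3,3]+p
    return o+d*(z-o[2])/d[2]
def w2wpx(X,pr=None):
    p,R=pr or pose(); c=manip.camera_params('wrist'); T=np.array(c['tool_from_camera'])
    q=T[:3,:3].T@(R.T@(np.array(X)-p)-T[:3,3]); th=np.arctan2(np.hypot(q[0],q[1]),q[2]); a=np.arctan2(q[1],q[0])
    return np.array([c['cx']+c['fx']*th*np.cos(a),c['cy']+c['fx']*th*np.sin(a)])
E
python3 - <<'E'
from h import *
print(pose()[0],yaw(pose()[1]))
im=save('wrist','w1')
for X in([.5635,-.2305,.076],[.5744,-.1229,.06],[.5523,-.335,.06]):print(w2wpx(X))
E
```

```text
[ 0.56731411 -0.22704918  0.16888224] 84.36658152323349
[310.96273982 206.32905488]
[311.13461704  66.71000668]
[310.49992983 303.40612149]
```

View pics/w1.png

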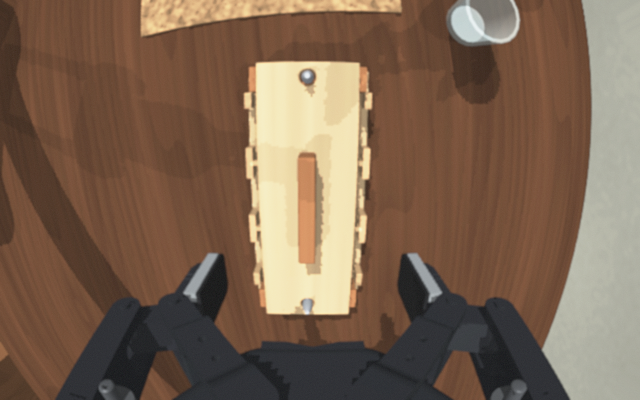

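The wrist view shows the bar top from (307,155) to (307,263), with pin tips at about (307,74) and (307,301).

```bash
python3 - <<'E'
from h import *
a=wpx2w(307.5,155,.076);b=wpx2w(306.5,263,.076);P=wpx2w(308,74,.062);Q=wpx2w(307,300,.062)
print(a,b,(a+b)/2,np.linalg.norm(a-b));d=P-Q;print(P,Q,(P+Q)/2,np.linalg.norm(d),np.degrees(np.arctan2(d[1],d[0])))
row(.5650,-.2305,.06,84.2)
row(.5650,-.2305,.075,84.2)
E
```

```text
[ 0.56500541 -0.19000415  0.076     ] [ 0.55464696 -0.28035508  0.076     ] [ 0.55982619 -0.23517962  0.076     ] 0.09094277457186359
[ 0.57141675 -0.12866013  0.062     ] [ 0.54956365 -0.32908477  0.062     ] [ 0.5604902  -0.22887245  0.062     ] 0.2016124803162818 83.77739277088548
row [-0.002   0.0003  0.1364] twist 0.0009 now [ 0.5651 -0.229   0.1691] yaw 84.31 deg 0.1
row [-0.002   0.0003  0.1176] twist 0.0009 now [ 0.5651 -0.229   0.1691] yaw 84.31 deg 0.1
```

```bash
python3 -c "
from h import *
row(.563,-.231,.06,84.0)"
```

```text
row [-0.0029 -0.0021  0.1364] twist 0.0026 now [ 0.5651 -0.229   0.1691] yaw 84.31 deg 0.3
```

move_arm(deltas=[[[-0.003, -0.002, 0.06, 0.003, -1], [-0.003, -0.002, 0.1, 0.003, -1], [-0.003, -0.002, 0.12, 0.003, -1], [-0.003, -0.002, 0.136, 0.003, -1], [-0.003, -0.002, 0.136, 0.003, -1], [-0.003, -0.002, 0.136, 0.003, 1], [-0.003, -0.002, 0.136, 0.003, 1], [-0.003, -0.002, 0.136, 0.003, 1], [-0.003, -0.002, 0.136, 0.003, 1], [-0.003, -0.002, 0.136, 0.003, 1], [-0.003, -0.002, 0.136, 0.003, 1], [-0.003, -0.002, 0.136, 0.003, 1]]], squeeze=50)

```text
clock: 2.55
position: [0.5622, -0.2339, 0.0624]
ee_rot: [0.001, 0.745, 0.667, 0.0]
contact_force: [-0.1, -0.4, 5.0]
width: 0.0132
gripper_force: 50.3
```

move_arm(deltas=[[[0, 0, -0.01, 0, 1], [0, 0, -0.02, 0, 1], [0, 0, -0.03, 0, 1], [0, 0, -0.04, 0, 1], [0, 0, -0.05, 0, 1], [0, 0, -0.06, 0, 1], [0, 0, -0.09, 0, 1], [0, 0, -0.12, 0, 1], [0, 0, -0.12, 0, 1], [0, 0, -0.12, 0, 1]]])

```text
clock: 3.55
position: [0.5616, -0.2336, 0.1579]
ee_rot: [0.0, 0.745, 0.667, 0.0]
contact_force: [-0.5, -0.2, -3.3]
width: 0.0129
gripper_force: 49.4
```

```bash
python3 - <<'E'
from h import *
print(manip.get_state()['width'],manip.get_state()['gripper_force'])
row(.540,-.002,.155,-4)
p=pose()
save('wrist','w2'); print(p[0],yaw(p[1]))
E
```

```text
0.012865420648787753 49.44725275039673
row [ 0.2848 -0.0587  0.0035] twist 0.7307 now [ 0.5616 -0.2336  0.1579] yaw 83.69 deg 87.7
[ 0.56159042 -0.23364515  0.15790938] 83.68796956210844
```

View pics/w2.png

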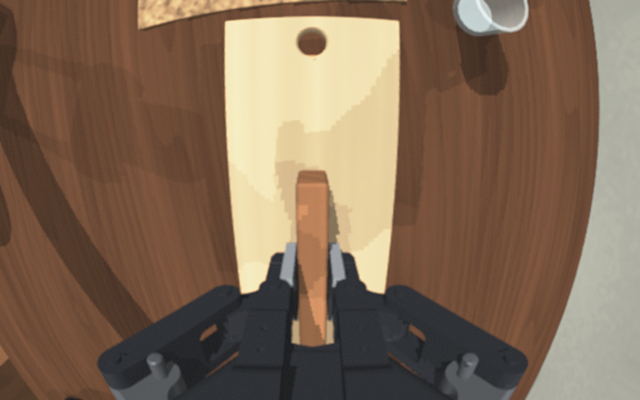

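The plate is lifted and held square. Its hole is at (311,41) and the bar end at (312,172).

move_arm(deltas=[[[0.285, -0.059, 0.003, 0.731, 1], [0.285, -0.059, 0.003, 0.731, 1], [0.285, -0.059, 0.003, 0.731, 1], [0.285, -0.059, 0.003, 0.731, 1], [0.285, -0.059, 0.003, 0.731, 1], [0.285, -0.059, 0.003, 0.731, 1], [0.285, -0.059, 0.003, 0.731, 1], [0.285, -0.059, 0.003, 0.731, 1], [0.285, -0.059, 0.003, 0.731, 1], [0.285, -0.059, 0.003, 0.731, 1], [0.285, -0.059, 0.003, 0.731, 1], [0.285, -0.059, 0.003, 0.731, 1]]])

```text
clock: 4.8
position: [0.5386, -0.0017, 0.1537]
ee_rot: [-0.0, 0.999, -0.035, -0.002]
contact_force: [0.2, 0.4, -2.2]
width: 0.0128
gripper_force: 49.4
```

```bash
python3 - <<'E'
from h import *
save('top','t2');row(.540,-.002,.026,-4)
print(manip.get_state()['width'])
E
```

```text
row [0.002  0.0002 0.1599] twist 0.0003 now [ 0.5388 -0.0018  0.1539] yaw -3.96 deg 0.0
0.01286383452288844
```

View pics/t2.png

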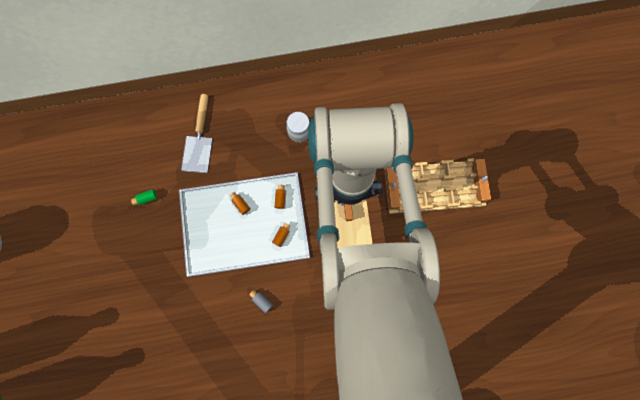

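The plate hangs over the mat, and the vials are unmoved. Now I lower it.

move_arm(deltas=[[[0.002, 0, 0.05, 0, 1], [0.002, 0, 0.1, 0, 1], [0.002, 0, 0.13, 0, 1], [0.002, 0, 0.145, 0, 1], [0.002, 0, 0.152, 0, 1], [0.002, 0, 0.157, 0, 1], [0.002, 0, 0.16, 0, 1], [0.002, 0, 0.161, 0, 1], [0.002, 0, 0.161, 0, 1]]])

```text
clock: 5.75
position: [0.5419, -0.0021, 0.0272]
ee_rot: [0.0, 0.999, -0.035, 0.001]
contact_force: [-0.2, 0.1, -1.8]
width: 0.013
gripper_force: 49.3
```

move_arm(deltas=[[[0, 0, 0.002, 0, 1], [0, 0, 0.003, 0, 1], [0, 0, 0.003, 0, 1], [0, 0, 0.003, 0, 1]]])

```text
clock: 6.15
position: [0.542, -0.0021, 0.0254]
ee_rot: [0.0, 0.999, -0.035, 0.001]
contact_force: [-1.3, 0.4, 5.6]
width: 0.013
gripper_force: 50.6
```

move_arm(deltas=[[[0, 0, 0, 0, -1], [0, 0, 0, 0, -1], [0, 0, 0, 0, -1], [0, 0, 0, 0, -1], [0, 0, 0, 0, -1], [0, 0, -0.05, 0, -1], [0, 0, -0.1, 0, -1], [0, 0, -0.16, 0, -1], [0, 0, -0.22, 0, -1], [0, 0, -0.22, 0, -1]]])

```text
clock: 7.15
position: [0.5458, -0.0025, 0.2072]
ee_rot: [0.001, 0.999, -0.035, 0.007]
contact_force: [1.2, 0.2, -0.4]
width: 0.0855
gripper_force: 0.0
```

```bash
python3 - <<'E'
from h import *
row(.535,.16,.20,-34.7)
E
```

```text
row [-0.0278 -0.2017  0.0084] twist 0.2556 now [ 0.5458 -0.0025  0.2072] yaw -4.03 deg 30.7
```

```bash
python3 - <<'E'
from h import *
row(.515,.1528,.10,-34.7)
row(.515,.1528,.015,-34.7)
E
```

```text
row [-0.054  -0.191   0.1331] twist 0.2556 now [ 0.5458 -0.0025  0.2072] yaw -4.03 deg 30.7
row [-0.0555 -0.1911  0.2393] twist 0.2556 now [ 0.5458 -0.0025  0.2072] yaw -4.03 deg 30.7
```

move_arm(deltas=[[[-0.055, -0.191, 0.1, 0.256, -0.4], [-0.055, -0.191, 0.1, 0.256, -0.4], [-0.055, -0.191, 0.13, 0.256, -0.4], [-0.055, -0.191, 0.13, 0.256, -0.4], [-0.055, -0.191, 0.133, 0.256, -0.4], [-0.055, -0.191, 0.133, 0.256, -0.4], [-0.055, -0.191, 0.133, 0.256, -0.4]]])

```text
clock: 7.85
position: [0.5091, 0.1529, 0.0941]
ee_rot: [0.0, 0.954, -0.298, 0.001]
contact_force: [0.1, 0.1, 0.1]
width: 0.0595
gripper_force: 0.0
```

```bash
python3 - <<'E'
from h import *
p=pose();save('wrist','w3'); print(p[0],yaw(p[1]),manip.get_state()['width'])
row(.515,.1528,.015,-34.7)
E
```

```text
[0.50911938 0.15294343 0.09406525] -34.73060494685041 0.05986655049941643
row [ 0.0055 -0.0039  0.0994] twist -0.0007 now [0.5094 0.1527 0.0945] yaw -34.78 deg -0.1
```

View pics/w3.png

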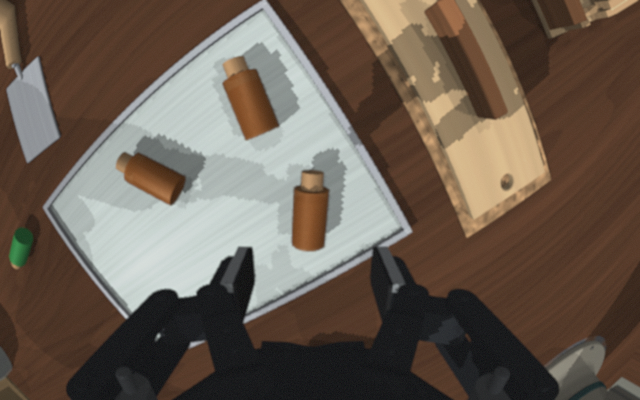

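Vial C runs from cork (313,171) to base (309,249), between the fingers. I check its position from this view.

```bash
python3 - <<'E'
from h import *
a=wpx2w(313,171,.019);b=wpx2w(309,249,.013);d=a-b
print((a+b)/2,np.linalg.norm(d[:2]),np.degrees(np.arctan2(d[1],d[0])))
for n,a,b in(('B',(234,57),(260,137)),('A',(118,157),(179,193))):
  a=wpx2w(*a,.018);b=wpx2w(*b,.014);d=a-b;print(n,(a+b)/2,np.linalg.norm(d[:2]),np.degrees(np.arctan2(d[1],d[0])))
row(.515,.1528,.015,-34.7)
E
```

```text
[0.50963073 0.15284431 0.016     ] 0.06327715281239389 -37.58516654737371
B [0.6037596  0.14113731 0.016     ] 0.05967519423985179 -18.52397174968595
A [0.60755173 0.24063356 0.016     ] 0.06026779599200971 23.718748915786946
row [ 0.0055 -0.0039  0.0994] twist -0.0007 now [0.5094 0.1527 0.0945] yaw -34.78 deg -0.1
```

move_arm(deltas=[[[0.005, -0.003, 0.03, 0, -0.4], [0.005, -0.003, 0.06, 0, -0.4], [0.005, -0.003, 0.085, 0, -0.4], [0.005, -0.003, 0.099, 0, -0.4], [0.005, -0.003, 0.099, 0, -0.4], [0.005, -0.003, 0.099, 0, 1], [0.005, -0.003, 0.099, 0, 1], [0.005, -0.003, 0.099, 0, 1], [0.005, -0.003, 0.099, 0, 1], [0.005, -0.003, 0.099, 0, 1], [0.005, -0.003, 0.099, 0, 1]]], squeeze=30)

```text
clock: 9.0
position: [0.514, 0.1532, 0.0157]
ee_rot: [-0.0, 0.954, -0.298, 0.001]
contact_force: [-1.0, -1.7, 6.4]
width: 0.0249
gripper_force: 30.0
```

move_arm(deltas=[[[0, 0, -0.02, 0, 1], [0, 0, -0.04, 0, 1], [0, 0, -0.08, 0, 1], [0, 0, -0.13, 0, 1], [0, 0, -0.165, 0, 1], [0, 0, -0.165, 0, 1]]])

```text
clock: 9.6
position: [0.5158, 0.154, 0.1509]
ee_rot: [-0.002, 0.954, -0.299, 0.004]
contact_force: [1.0, -0.7, -0.7]
width: 0.0251
gripper_force: 20.3
```

```bash
python3 - <<'E'
from h import *
print(manip.get_state()['width'],manip.get_state()['contact_force'])
row(.597,-.2336,.13,84)
E
```

```text
0.02513421954239438 [ 0.99257806 -0.68019908 -0.68970028]
row [0.3593 0.3404 0.0263] twist -0.9895 now [0.5158 0.154  0.1509] yaw -34.74 deg -118.7
```

move_arm(deltas=[[[0.359, 0.34, 0.01, -0.99, 1], [0.359, 0.34, 0.01, -0.99, 1], [0.359, 0.34, 0.01, -0.99, 1], [0.359, 0.34, 0.01, -0.99, 1], [0.359, 0.34, 0.01, -0.99, 1], [0.359, 0.34, 0.01, -0.99, 1], [0.359, 0.34, 0.01, -0.99, 1], [0.359, 0.34, 0.01, -0.99, 1], [0.359, 0.34, 0.01, -0.99, 1], [0.359, 0.34, 0.01, -0.99, 1], [0.359, 0.34, 0.026, -0.99, 1], [0.359, 0.34, 0.026, -0.99, 1]]], squeeze=30)

```text
clock: 10.8
position: [0.592, -0.2334, 0.1227]
ee_rot: [-0.002, 0.844, 0.536, -0.001]
contact_force: [-0.1, 0.8, -0.4]
width: 0.0244
gripper_force: 32.6
```

```bash
python3 - <<'E'
from h import *
print(manip.get_state()['width'],manip.get_state()['gripper_force'])
row(.597,-.2336,.115,84)
E
```

```text
0.024413348610792092 32.60173201560974
row [0.0025 0.0058 0.0095] twist -0.1595 now [ 0.592  -0.2334  0.1227] yaw 64.86 deg -19.1
```

move_arm(deltas=[[[0.002, 0.006, 0.009, -0.16, 1], [0.002, 0.006, 0.009, -0.16, 1], [0.002, 0.006, 0.009, -0.16, 1], [0.002, 0.006, 0.009, -0.16, 1], [0.002, 0.006, 0.009, -0.16, 1]]])

```text
clock: 11.3
position: [0.5984, -0.2343, 0.1177]
ee_rot: [-0.001, 0.745, 0.667, -0.0]
contact_force: [0.1, 0.9, -1.1]
width: 0.0248
gripper_force: 32.6
```

```bash
python3 - <<'E'
from h import *
p=pose();im=save('wrist','w4'); np.save('w4p.npy',np.r_[p[0],p[1].ravel()]); print(p[0],yaw(p[1]),manip.get_state()['gripper_force'])
cv2.imwrite('pics/w4c.png',cv2.resize(im[100:380,190:510,::-1],None,fx=2.1,fy=2.1,interpolation=cv2.INTER_CUBIC))
E
```

```text
[ 0.59839108 -0.23425532  0.11765967] 83.6950585677256 32.59816646575928
```

View pics/w4c.png

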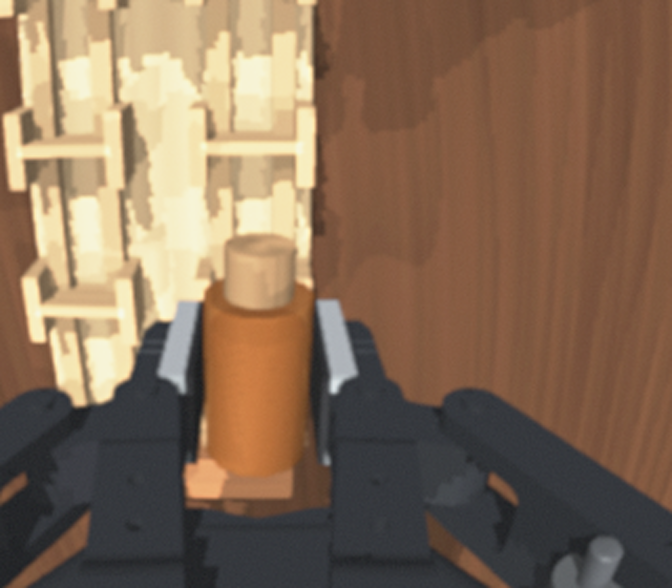

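The wrist crop shows the vial square in the pads, cork end at (260,240). The cradle dividers are at (63,149) and (81,304) in the left row and (252,146) in the right row.

```bash
cat >> h.py <<'E'
def loadp(f):
    a=np.load(''+f); return a[:3],a[3:].reshape(3,3)
E
python3 - <<'E'
from h import *
pr=loadp('w4p.npy'); U=lambda x,y:((x+.5)/2.1-.5+190,(y+.5)/2.1-.5+100)
c0=np.array([.563,-.230]);a=np.radians(84);ex=np.array([np.cos(a),np.sin(a)]);ey=np.array([-ex[1],ex[0]])
for n,q in(('L1',(63,149)),('L2',(81,304)),('R1',(252,146)),('L1l',(15,150)),('L1r',(110,148)),('R1l',(203,147)),('R1r',(300,145))):
    X=wpx2w(*U(*q),.030,pr);d=X[:2]-c0;print(n,X.round(4),'cradle',(d@ex).round(4),(d@ey).round(4))
# vial in tool frame: plane at depth k below TCP
p,R=pr
for k in(0,.005,.010):
    for n,q in(('cork',(259,240)),('corktop',(260,237)),('base',(257,472))):
        X=wpx2w(*U(*q),p[2]+k,pr);print(k,n,(R.T@(X-p))[:2].round(4))
E
```

```text
L1 [ 0.5313 -0.1981  0.03  ] cradle 0.0284 0.0348
L2 [ 0.5259 -0.2596  0.03  ] cradle -0.0333 0.0338
R1 [ 0.5994 -0.2052  0.03  ] cradle 0.0285 -0.0336
L1l [ 0.5125 -0.196   0.03  ] cradle 0.0286 0.0537
L1r [ 0.5489 -0.2     0.03  ] cradle 0.0284 0.0171
R1l [ 0.5822 -0.2036  0.03  ] cradle 0.0282 -0.0164
R1r [ 0.6162 -0.2067  0.03  ] cradle 0.0288 -0.0505
0 cork [0.0263 0.0002]
0 corktop [0.027  0.0004]
0 base [-0.0404 -0.0003]
0.005 cork [0.0281 0.0002]
0.005 corktop [0.0288 0.0004]
0.005 base [-0.0361 -0.0003]
0.01 cork [0.03   0.0002]
0.01 corktop [0.0306 0.0004]
0.01 base [-0.0318 -0.0003]
```

```bash
python3 - <<'E'
from h import *
row(.5966,-.2351,.060,84)
row(.5966,-.2351,.024,84)
E
```

```text
row [-0.0013 -0.0022  0.0724] twist -0.0024 now [ 0.5985 -0.2343  0.1179] yaw 83.71 deg -0.3
row [-0.0013 -0.0022  0.1174] twist -0.0024 now [ 0.5985 -0.2343  0.1179] yaw 83.71 deg -0.3
```

move_arm(deltas=[[[-0.001, -0.002, 0.04, -0.002, 1], [-0.001, -0.002, 0.07, -0.002, 1], [-0.001, -0.002, 0.085, -0.002, 1], [-0.001, -0.002, 0.095, -0.002, 1], [-0.001, -0.002, 0.102, -0.002, 1], [-0.001, -0.002, 0.107, -0.002, 1], [-0.001, -0.002, 0.11, -0.002, 1], [-0.001, -0.002, 0.112, -0.002, 1], [-0.001, -0.002, 0.112, -0.002, 1]]])

```text
clock: 12.25
position: [0.5973, -0.2353, 0.0292]
ee_rot: [0.0, 0.743, 0.669, 0.0]
contact_force: [-0.1, 0.2, -0.1]
width: 0.0248
gripper_force: 32.6
```

move_arm(deltas=[[[0, 0, 0.002, 0, 1], [0, 0, 0.004, 0, 1], [0, 0, 0.006, 0, 1], [0, 0, 0.006, 0, 1]]])

```text
clock: 12.65
position: [0.5973, -0.2353, 0.0246]
ee_rot: [0.0, 0.743, 0.669, 0.0]
contact_force: [-0.2, 0.4, 3.8]
width: 0.0247
gripper_force: 32.9
```

move_arm(deltas=[[[0, 0, 0, 0, 0.1], [0, 0, 0, 0, -0.1], [0, 0, 0, 0, -0.2], [0, 0, 0, 0, -0.2], [0, 0, -0.03, 0, -0.2], [0, 0, -0.07, 0, -0.2], [0, 0, -0.12, 0, -0.4], [0, 0, -0.16, 0, -0.4], [0, 0, -0.16, 0, -0.4]]])

```text
clock: 13.55
position: [0.6002, -0.2367, 0.1577]
ee_rot: [0.005, 0.743, 0.669, 0.002]
contact_force: [0.0, -0.9, 0.5]
width: 0.0597
gripper_force: 0.0
```

```bash
python3 - <<'E'
from h import *
p=pose();im=save('wrist','w5'); np.save('w5p.npy',np.r_[p[0],p[1].ravel()])
row(.6052,.1416,.15,-14.5)
E
```

```text
row [ 0.4703 -0.0413  0.0049] twist 0.8207 now [ 0.5986 -0.236   0.1549] yaw 83.98 deg 98.5
```

View pics/w5.png

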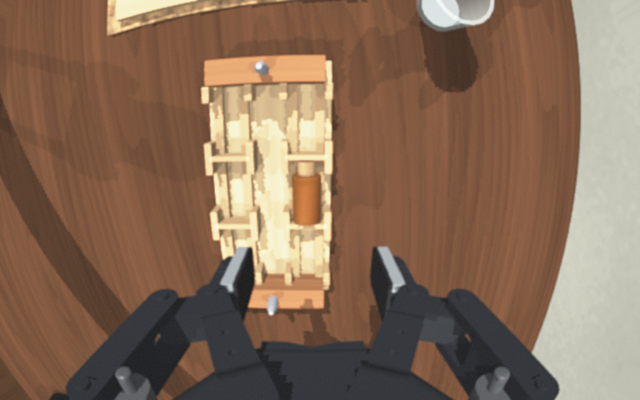

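The vial lies in the middle right compartment at (306,195). I track the remaining vials by colour blob in the top view instead of viewing more pictures.

```bash
cat >> h.py <<'E'
def blobs(im):
    h=cv2.cvtColor(im,cv2.COLOR_RGB2HSV); m=cv2.inRange(h,(7,190,90),(20,255,255)); m[:,:185]=0;m[:165]=0;m[280:]=0;m[:,305:]=0
    n,_,st,ce=cv2.connectedComponentsWithStats(m)
    for i in range(1,n):
        if st[i,4]>30:
            ys,xs=np.where(_==i);r=cv2.minAreaRect(np.c_[xs,ys].astype(np.float32))
            print(st[i,4],ce[i].round(1),px2w('top',*ce[i],.018).round(4)[:2],[np.round(k,1) for k in r[1:]])
E
python3 - <<'E'
from h import *
blobs(cv2.imread('pics/t0.png')[:,:,::-1].copy());print();blobs(manip.get_image('top'))
E
```

```text
150 [279.7 198.4] [0.5993 0.1429] [array([ 8.4, 17.4]), np.float64(4.4)]
152 [240.3 204.3] [0.6024 0.2381] [array([17.8,  8.8]), np.float64(53.1)]
161 [280.5 236. ] [0.5095 0.1559] [array([ 8.9, 17.9]), np.float64(26.6)]

148 [279.7 198.3] [0.5996 0.143 ] [array([ 8.4, 17.4]), np.float64(4.4)]
149 [240.1 204.1] [0.6029 0.2383] [array([17.2,  8.9]), np.float64(52.1)]
```

move_arm(deltas=[[[0.47, -0.041, 0.005, 0.82, -0.4], [0.47, -0.041, 0.005, 0.82, -0.4], [0.47, -0.041, 0.005, 0.82, -0.4], [0.47, -0.041, 0.005, 0.82, -0.4], [0.47, -0.041, 0.005, 0.82, -0.4], [0.47, -0.041, 0.005, 0.82, -0.4], [0.47, -0.041, 0.005, 0.82, -0.4], [0.47, -0.041, 0.005, 0.82, -0.4], [0.47, -0.041, 0.005, 0.82, -0.4], [0.47, -0.041, 0.005, 0.82, -0.4], [0.47, -0.041, 0.005, 0.82, -0.4], [0.47, -0.041, 0.005, 0.82, -0.4]]])

```text
clock: 14.85
position: [0.6024, 0.1423, 0.1456]
ee_rot: [0.001, 0.992, -0.128, -0.002]
contact_force: [-0.5, -0.5, -0.4]
width: 0.0595
gripper_force: 0.0
```

```bash
python3 - <<'E'
from h import *
row(.6052,.1416,.06,-14.5)
row(.6052,.1416,.0155,-14.5)
E
```

```text
row [ 0.004  -0.0002  0.107 ] twist -0.0015 now [0.6024 0.1423 0.1456] yaw -14.68 deg -0.2
row [ 0.0042 -0.0003  0.1626] twist -0.0015 now [0.6024 0.1423 0.1456] yaw -14.68 deg -0.2
```

move_arm(deltas=[[[0.004, 0, 0.05, -0.001, -0.4], [0.004, 0, 0.1, -0.001, -0.4], [0.004, 0, 0.13, -0.001, -0.4], [0.004, 0, 0.15, -0.001, -0.4], [0.004, 0, 0.162, -0.001, -0.4], [0.004, 0, 0.162, -0.001, -0.4], [0.004, 0, 0.162, -0.001, 1], [0.004, 0, 0.162, -0.001, 1], [0.004, 0, 0.162, -0.001, 1], [0.004, 0, 0.162, -0.001, 1], [0.004, 0, 0.162, -0.001, 1], [0.004, 0, 0.162, -0.001, 1]]], squeeze=30)

```text
clock: 16.05
position: [0.6079, 0.1415, 0.0196]
ee_rot: [-0.0, 0.992, -0.124, 0.001]
contact_force: [0.8, 0.5, 5.5]
width: 0.025
gripper_force: 31.2
```

move_arm(deltas=[[[0, 0, -0.02, 0, 1], [0, 0, -0.04, 0, 1], [0, 0, -0.08, 0, 1], [0, 0, -0.13, 0, 1], [0, 0, -0.165, 0, 1], [0, 0, -0.165, 0, 1]]])

```text
clock: 16.65
position: [0.6096, 0.1418, 0.155]
ee_rot: [-0.001, 0.992, -0.124, 0.004]
contact_force: [0.0, 0.1, -0.9]
width: 0.0241
gripper_force: 30.8
```

```bash
python3 - <<'E'
from h import *
c=np.array([.5627,-.2325]);a=np.radians(84);ex=np.array([np.cos(a),np.sin(a)]);ey=np.array([-ex[1],ex[0]])
t=c+.034*ey;print(t);row(*t,.115,84)
E
```

```text
[ 0.52888626 -0.22894603]
row [0.0162 0.4741 0.0487] twist -0.8191 now [0.6096 0.1418 0.155 ] yaw -14.29 deg -98.3
```

move_arm(deltas=[[[0.016, 0.474, 0.01, -0.819, 1], [0.016, 0.474, 0.01, -0.819, 1], [0.016, 0.474, 0.01, -0.819, 1], [0.016, 0.474, 0.01, -0.819, 1], [0.016, 0.474, 0.01, -0.819, 1], [0.016, 0.474, 0.01, -0.819, 1], [0.016, 0.474, 0.01, -0.819, 1], [0.016, 0.474, 0.01, -0.819, 1], [0.016, 0.474, 0.01, -0.819, 1], [0.016, 0.474, 0.03, -0.819, 1], [0.016, 0.474, 0.049, -0.819, 1], [0.016, 0.474, 0.049, -0.819, 1]]])

```text
clock: 17.85
position: [0.5232, -0.2282, 0.1077]
ee_rot: [-0.004, 0.741, 0.671, -0.001]
contact_force: [-0.4, -0.2, 0.2]
width: 0.0249
gripper_force: 30.7
```

move_arm(deltas=[[[0, 0, 0, 0, 1], [0, 0, 0, 0, 1]]])

```text
clock: 18.05
position: [0.5254, -0.229, 0.1105]
ee_rot: [-0.001, 0.744, 0.668, -0.0]
contact_force: [0.0, -0.2, -0.3]
width: 0.0244
gripper_force: 30.7
```

```bash
python3 - <<'E'
from h import *
p=pose();im=save('wrist','w6'); np.save('w6p.npy',np.r_[p[0],p[1].ravel()]); print(p[0],yaw(p[1]),manip.get_state()['gripper_force'])
cv2.imwrite('pics/w6c.png',cv2.resize(im[100:380,190:510,::-1],None,fx=2.1,fy=2.1,interpolation=cv2.INTER_CUBIC))
E
```

```text
[ 0.52539448 -0.22900011  0.1105361 ] 83.8112129045959 30.74676811695099
```

View pics/w6c.png

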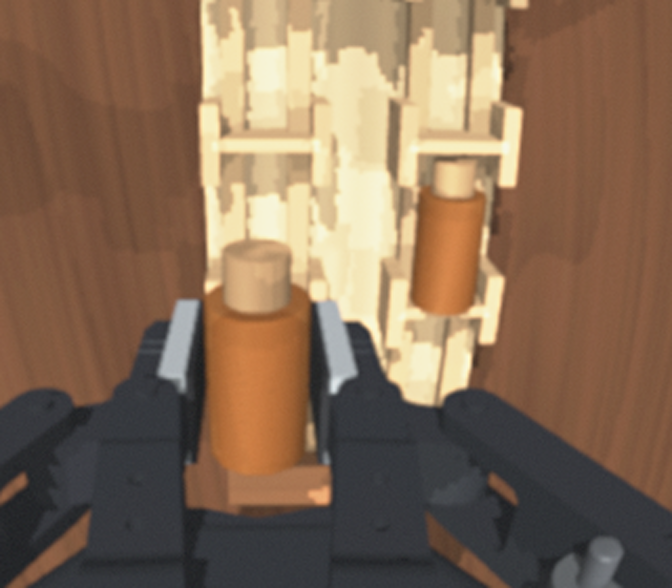

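The held vial has its cork at (258,243) and base at (256,468). The first vial sits between its dividers, and the left row's divider is at (268,144).

```bash
python3 - <<'E'
from h import *
pr=loadp('w6p.npy'); U=lambda x,y:((x+.5)/2.1-.5+190,(y+.5)/2.1-.5+100)
c0=np.array([.5627,-.2325]);a=np.radians(84);ex=np.array([np.cos(a),np.sin(a)]);ey=np.array([-ex[1],ex[0]])
for n,q in(('L1',(268,144)),('R1',(457,147)),('R2',(443,314))):
    X=wpx2w(*U(*q),.030,pr);d=X[:2]-c0;print(n,X.round(4),'cradle',(d@ex).round(4),(d@ey).round(4))
p,R=pr
for k in(0,-.0036):
    f=lambda q,h:(R.T@(wpx2w(*U(*q),p[2]+k+h,pr)-p))[:2].round(4)
    print(k,f((257,248),0),f((256,468),.013))
t=c0+.034*ey-0.0*ex
row(*t,.03,84)
E
```

```text
L1 [ 0.5321 -0.1984  0.03  ] cradle 0.0308 0.034
R1 [ 0.5979 -0.2059  0.03  ] cradle 0.0302 -0.0323
R2 [ 0.5919 -0.2704  0.03  ] cradle -0.0347 -0.033
0 [ 0.0244 -0.0003] [-0.0279 -0.0005]
-0.0036 [ 0.023  -0.0003] [-0.031  -0.0005]
row [0.0006 0.004  0.1011] twist -0.0013 now [ 0.5257 -0.2291  0.1109] yaw 83.84 deg -0.2
```

```bash
python3 - <<'E'
from h import *
c0=np.array([.5627,-.2325]);a=np.radians(84);ex=np.array([np.cos(a),np.sin(a)]);ey=np.array([-ex[1],ex[0]])
t=c0+.034*ey+.0015*ex
row(*t,.035,84)
E
```

```text
row [0.0025 0.004  0.0949] twist -0.0013 now [ 0.5257 -0.2291  0.1109] yaw 83.84 deg -0.2
```

move_arm(deltas=[[[0.0025, 0.004, 0.04, -0.001, 1], [0.0025, 0.004, 0.06, -0.001, 1], [0.0025, 0.004, 0.075, -0.001, 1], [0.0025, 0.004, 0.085, -0.001, 1], [0.0025, 0.004, 0.09, -0.001, 1], [0.0025, 0.004, 0.094, -0.001, 1], [0.0025, 0.004, 0.098, -0.001, 1], [0.0025, 0.004, 0.098, -0.001, 1]]])

```text
clock: 18.9
position: [0.5295, -0.2274, 0.033]
ee_rot: [0.0, 0.743, 0.67, 0.0]
contact_force: [1.1, 2.2, -0.3]
width: 0.0246
gripper_force: 30.8
```

move_arm(deltas=[[[0, 0, 0.002, 0, 1], [0, 0, 0.003, 0, 1], [0, 0, 0.003, 0, 1]]])

```text
clock: 19.2
position: [0.5294, -0.2274, 0.0307]
ee_rot: [0.0, 0.743, 0.67, 0.0]
contact_force: [0.5, 2.1, 1.4]
width: 0.0243
gripper_force: 30.9
```

move_arm(deltas=[[[0.001, 0, 0.002, 0, 1], [0.001, 0, 0.004, 0, 1], [0.001, 0, 0.005, 0, 1], [0.001, 0, 0.005, 0, 1]]])

```text
clock: 19.6
position: [0.5295, -0.2273, 0.0279]
ee_rot: [0.001, 0.742, 0.67, -0.0]
contact_force: [-2.3, 1.5, 8.9]
width: 0.0244
gripper_force: 31.9
```

move_arm(deltas=[[[0, 0, 0, 0, 0.1], [0, 0, 0, 0, -0.1], [0, 0, 0, 0, -0.1], [0, 0, 0, 0, -0.1], [0, 0, -0.03, 0, -0.1], [0, 0, -0.07, 0, -0.1], [0, 0, -0.12, 0, -0.4], [0, 0, -0.16, 0, -0.4], [0, 0, -0.16, 0, -0.4], [0, 0, -0.16, 0, -0.4]]])

```text
clock: 20.6
position: [0.5294, -0.227, 0.155]
ee_rot: [0.001, 0.743, 0.67, 0.0]
contact_force: [0.2, 0.8, -0.7]
width: 0.0599
gripper_force: 0.0
```

```bash
python3 - <<'E'
from h import *
p=pose();im=save('wrist','w7'); np.save('w7p.npy',np.r_[p[0],p[1].ravel()])
h=cv2.cvtColor(im,cv2.COLOR_RGB2HSV); m=cv2.inRange(h,(7,190,70),(20,255,255)); m[260:]=0
n,l,st,ce=cv2.connectedComponentsWithStats(m)
c0=np.array([.5627,-.2325]);a=np.radians(84);ex=np.array([np.cos(a),np.sin(a)]);ey=np.array([-ex[1],ex[0]])
for i in range(1,n):
    if st[i,4]>100:
        ys,xs=np.where(l==i);q=cv2.minAreaRect(np.c_[xs,ys].astype(np.float32));X=wpx2w(*ce[i],.03,p);d=X[:2]-c0;print(st[i],ce[i],(d@ex).round(4),(d@ey).round(4),q)
blobs(manip.get_image('top'))
row(.608,.2408,.15,25.5)
E
```

```text
152 [240.2 204.3] [0.6026 0.2383] [array([18.4,  8.8]), np.float64(53.1)]
row [0.5911 0.0391 0.0043] twist 0.4884 now [ 0.5283 -0.2263  0.1531] yaw 84.1 deg 58.6
```

move_arm(deltas=[[[0.591, 0.039, 0.004, 0.488, -0.4], [0.591, 0.039, 0.004, 0.488, -0.4], [0.591, 0.039, 0.004, 0.488, -0.4], [0.591, 0.039, 0.004, 0.488, -0.4], [0.591, 0.039, 0.004, 0.488, -0.4], [0.591, 0.039, 0.004, 0.488, -0.4], [0.591, 0.039, 0.004, 0.488, -0.4], [0.591, 0.039, 0.004, 0.488, -0.4], [0.591, 0.039, 0.004, 0.488, -0.4], [0.591, 0.039, 0.004, 0.488, -0.4], [0.591, 0.039, 0.004, 0.488, -0.4], [0.591, 0.039, 0.004, 0.488, -0.4]]])

```text
clock: 21.9
position: [0.6077, 0.2411, 0.1489]
ee_rot: [0.0, 0.975, 0.222, -0.002]
contact_force: [-0.3, -1.2, 0.1]
width: 0.06
gripper_force: 0.0
```

```bash
python3 - <<'E'
from h import *
row(.608,.2408,.0145,26)
E
```

```text
row [0.0009 0.0006 0.168 ] twist -0.0025 now [0.6077 0.2411 0.1489] yaw 25.7 deg -0.3
```

move_arm(deltas=[[[0.001, 0, 0.05, -0.002, -0.4], [0.001, 0, 0.1, -0.002, -0.4], [0.001, 0, 0.13, -0.002, -0.4], [0.001, 0, 0.15, -0.002, -0.4], [0.001, 0, 0.163, -0.002, -0.4], [0.001, 0, 0.167, -0.002, -0.4], [0.001, 0, 0.167, -0.002, -0.4], [0.001, 0, 0.167, -0.002, 1], [0.001, 0, 0.167, -0.002, 1], [0.001, 0, 0.167, -0.002, 1], [0.001, 0, 0.167, -0.002, 1], [0.001, 0, 0.167, -0.002, 1]]])

```text
clock: 23.1
position: [0.6103, 0.2408, 0.0189]
ee_rot: [0.0, 0.975, 0.223, 0.001]
contact_force: [-0.2, -0.1, 6.1]
width: 0.0247
gripper_force: 30.5
```

move_arm(deltas=[[[0, 0, -0.02, 0, 1], [0, 0, -0.04, 0, 1], [0, 0, -0.08, 0, 1], [0, 0, -0.13, 0, 1], [0, 0, -0.165, 0, 1], [0, 0, -0.165, 0, 1]]])

```text
clock: 23.7
position: [0.6123, 0.2416, 0.1546]
ee_rot: [-0.0, 0.975, 0.223, 0.005]
contact_force: [0.3, 0.7, -0.3]
width: 0.0246
gripper_force: 30.2
```

```bash
python3 - <<'E'
from h import *
c=np.array([.5627,-.2325]);a=np.radians(84);ex=np.array([np.cos(a),np.sin(a)]);ey=np.array([-ex[1],ex[0]])
t=c-.034*ey-.064*ex;print(t);row(*t,.115,84)
t=c+.034*ey-.064*ex;print(t);row(*t,.115,84)
E
```

```text
[ 0.58982392 -0.29970337]
row [-0.3202  0.5969  0.0475] twist -0.485 now [0.6123 0.2416 0.1546] yaw 25.8 deg -58.2
[ 0.52219643 -0.29259543]
row [-0.3924  0.5521  0.0467] twist -0.485 now [0.6123 0.2416 0.1546] yaw 25.8 deg -58.2
```

move_arm(deltas=[[[-0.392, 0.552, 0.01, -0.485, 1], [-0.392, 0.552, 0.01, -0.485, 1], [-0.392, 0.552, 0.01, -0.485, 1], [-0.392, 0.552, 0.01, -0.485, 1], [-0.392, 0.552, 0.01, -0.485, 1], [-0.392, 0.552, 0.01, -0.485, 1], [-0.392, 0.552, 0.01, -0.485, 1], [-0.392, 0.552, 0.01, -0.485, 1], [-0.392, 0.552, 0.01, -0.485, 1], [-0.392, 0.552, 0.03, -0.485, 1], [-0.392, 0.552, 0.047, -0.485, 1], [-0.392, 0.552, 0.047, -0.485, 1]]])

```text
clock: 24.9
position: [0.5171, -0.2971, 0.1093]
ee_rot: [-0.001, 0.744, 0.668, -0.001]
contact_force: [-0.9, 0.4, 0.9]
width: 0.0248
gripper_force: 30.1
```

move_arm(deltas=[[[0, 0, 0, 0, 1], [0, 0, 0, 0, 1]]])

```text
clock: 25.1
position: [0.5189, -0.2921, 0.1114]
ee_rot: [-0.001, 0.743, 0.669, 0.0]
contact_force: [0.0, -0.1, -0.7]
width: 0.0249
gripper_force: 30.1
```

```bash
python3 - <<'E'
from h import *
p=pose();im=save('wrist','w8'); np.save('w8p.npy',np.r_[p[0],p[1].ravel()]); print(p[0],yaw(p[1]),manip.get_state()['gripper_force'])
cv2.imwrite('pics/w8c.png',cv2.resize(im[100:380,190:510,::-1],None,fx=2.1,fy=2.1,interpolation=cv2.INTER_CUBIC))
E
```

```text
[ 0.51894842 -0.29211091  0.11137769] 83.95820281111033 30.091145038604736
```

View pics/w8c.png

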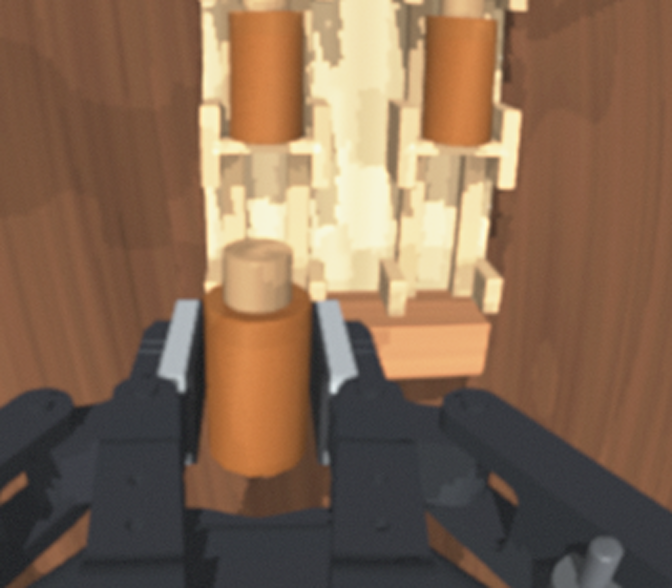

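Both placed vials sit evenly in the middle compartments, bases at the dividers (268,148) and (453,151). The held vial runs from cork (258,243) to base (257,470).

```bash
python3 - <<'E'
from h import *
pr=loadp('w8p.npy'); U=lambda x,y:((x+.5)/2.1-.5+190,(y+.5)/2.1-.5+100)
c0=np.array([.5627,-.2325]);a=np.radians(84);ex=np.array([np.cos(a),np.sin(a)]);ey=np.array([-ex[1],ex[0]])
for n,q in(('L2',(268,149)),('R2',(453,151))):
    X=wpx2w(*U(*q),.030,pr);d=X[:2]-c0;print(n,X.round(4),'cradle',(d@ex).round(4),(d@ey).round(4))
p,R=pr
f=lambda q,h:(R.T@(wpx2w(*U(*q),p[2]-.003+h,pr)-p))[:2].round(4)
print(f((257,248),0),f((257,470),.013))
t=c0+.034*ey-.0625*ex
print(((p[:2]-c0)@ex,(p[:2]-c0)@ey))
row(*t,.035,84)
E
```

```text
L2 [ 0.5253 -0.2632  0.03  ] cradle -0.0345 0.0339
R2 [ 0.5902 -0.2702  0.03  ] cradle -0.0346 -0.0312
[ 0.0232 -0.0003] [-0.0311 -0.0003]
(np.float64(-0.0638576409749297), np.float64(0.03728087044443739))
row [0.001  0.0037 0.0962] twist 0.0003 now [ 0.5194 -0.2917  0.1119] yaw 84.03 deg 0.0
```

move_arm(deltas=[[[0.001, 0.004, 0.04, 0, 1], [0.001, 0.004, 0.06, 0, 1], [0.001, 0.004, 0.075, 0, 1], [0.001, 0.004, 0.085, 0, 1], [0.001, 0.004, 0.09, 0, 1], [0.001, 0.004, 0.094, 0, 1], [0.001, 0.004, 0.097, 0, 1], [0.001, 0.004, 0.097, 0, 1]]])

```text
clock: 25.95
position: [0.5227, -0.2931, 0.0347]
ee_rot: [0.0, 0.743, 0.669, 0.0]
contact_force: [-0.1, 0.2, 0.1]
width: 0.0245
gripper_force: 30.1
```

move_arm(deltas=[[[0, 0, 0.002, 0, 1], [0, 0, 0.004, 0, 1], [0, 0, 0.004, 0, 1]]])

```text
clock: 26.25
position: [0.5224, -0.293, 0.0312]
ee_rot: [-0.0, 0.743, 0.669, -0.0]
contact_force: [-0.0, -0.2, 0.5]
width: 0.0248
gripper_force: 30.1
```

move_arm(deltas=[[[0, 0, 0.002, 0, 1], [0, 0, 0.004, 0, 1], [0, 0, 0.0055, 0, 1], [0, 0, 0.0055, 0, 1]]])

```text
clock: 26.65
position: [0.5226, -0.293, 0.0274]
ee_rot: [0.0, 0.743, 0.669, -0.0]
contact_force: [-0.5, 0.6, 3.6]
width: 0.0246
gripper_force: 30.5
```

Seated (contact at the expected height). Now I release, rise and back off for a check.

move_arm(deltas=[[[0, 0, 0, 0, 0.1], [0, 0, 0, 0, -0.1], [0, 0, 0, 0, -0.1], [0, 0, 0, 0, -0.1], [0, 0, -0.03, 0, -0.1], [0, 0, -0.07, 0, -0.1], [0, 0, -0.12, 0, -0.4], [-0.03, 0, -0.17, 0, -0.4], [-0.03, 0, -0.17, 0, -0.4], [-0.03, 0, -0.17, 0, -0.4]]])

```text
clock: 27.65
position: [0.5204, -0.3175, 0.164]
ee_rot: [0.001, 0.744, 0.669, 0.0]
contact_force: [0.7, -0.8, -0.8]
width: 0.0599
gripper_force: 0.0
```

```bash
python3 - <<'E'
from h import *
p=pose();im=save('wrist','w9'); np.save('w9p.npy',np.r_[p[0],p[1].ravel()]); print(p[0],yaw(p[1]))
a=cv2.resize(im[40:300,190:390,::-1],None,fx=2,fy=2,interpolation=cv2.INTER_CUBIC)
t=save('top','t9');b=cv2.resize(t[150:280,305:505,::-1],None,fx=1.9,fy=1.9,interpolation=cv2.INTER_CUBIC)
o=np.zeros((520,790,3),np.uint8);o[:,:400]=a;o[:247,405:785]=b;cv2.imwrite('pics/c9.png',o)
E
```

```text
[ 0.52035617 -0.31750877  0.16397758] 83.93248672143332
```

View pics/c9.png

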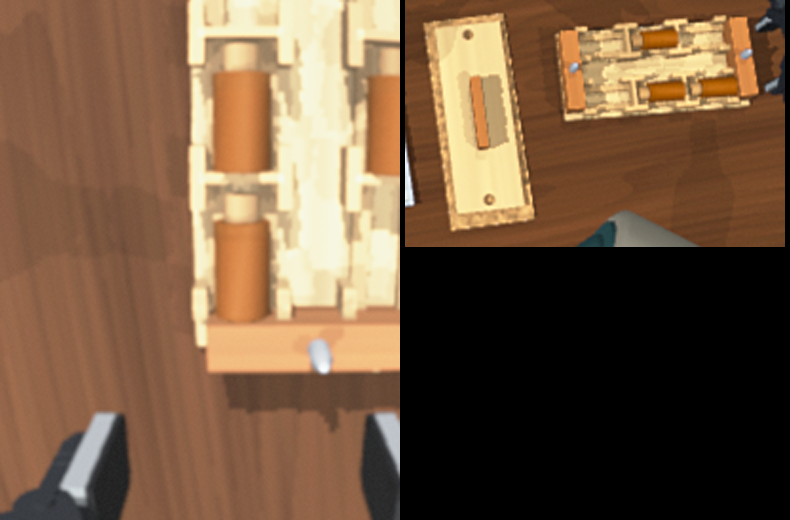

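All three vials are settled and the plate lies on the mat, holes at (468,34) and (489,200) in the inset. I check whether it has moved, and its offset in the earlier grip.

```bash
python3 - <<'E'
from h import *
V=lambda x,y:((x-405+.5)/1.9-.5+305,(y+.5)/1.9-.5+150)
P=px2w('top',*V(468,34),.011);Q=px2w('top',*V(489,200),.011);d=P-Q
print('holes',P,Q,(P+Q)/2,np.linalg.norm(d),np.degrees(np.arctan2(d[1],d[0])))
P=px2w('top',*V(476,76),.039);Q=px2w('top',*V(482,149),.039);d=P-Q
print('bar',(P+Q)/2,np.linalg.norm(d),np.degrees(np.arctan2(d[1],d[0])))
R=Rn.from_euler('z',83.688,degrees=True).as_matrix()@np.diag([1,-1,-1.])
p=np.array([.56159,-.233645,.157909])
X=wpx2w(311,41,.1579-.0144,(p,R));print('hole in tool',R.T@(X-p))
row(.542,-.0021,.20,-4)
E
```

```text
holes [ 0.65108931 -0.00947445  0.011     ] [0.43654454 0.00546778 0.011     ] [ 0.54381692 -0.00200334  0.011     ] 0.21506447672242657 -3.984000481638348
bar [ 0.54235352 -0.00140305  0.039     ] 0.0918287743723556 -6.467176258602202
hole in tool [ 0.10763834 -0.00073761  0.014409  ]
row [ 0.3932 -0.0129 -0.0473] twist 0.7331 now [ 0.5192 -0.3159  0.1616] yaw 83.98 deg 88.0
```

move_arm(deltas=[[[0.393, -0.013, -0.047, 0.733, -0.4], [0.393, -0.013, -0.047, 0.733, -0.4], [0.393, -0.013, -0.047, 0.733, -0.4], [0.393, -0.013, -0.047, 0.733, -0.4], [0.393, -0.013, -0.047, 0.733, -0.4], [0.393, -0.013, -0.047, 0.733, -0.4], [0.393, -0.013, -0.047, 0.733, -0.4], [0.393, -0.013, -0.047, 0.733, -0.4], [0.393, -0.013, -0.047, 0.733, -0.4], [0.393, -0.013, -0.047, 0.733, -0.4], [0.393, -0.013, -0.047, 0.733, -0.4], [0.393, -0.013, -0.047, 0.733, -0.4]]])

```text
clock: 28.95
position: [0.5414, -0.0024, 0.1986]
ee_rot: [-0.0, 0.999, -0.034, -0.002]
contact_force: [-0.2, -0.1, -0.2]
width: 0.06
gripper_force: 0.0
```

move_arm(deltas=[[[0, 0, 0, 0, -0.4], [0, 0, 0, 0, -0.4], [0, 0, 0, 0, -0.4]]])

```text
clock: 29.25
position: [0.5425, -0.003, 0.2001]
ee_rot: [-0.0, 0.999, -0.034, -0.0]
contact_force: [1.0, 0.1, -0.4]
width: 0.0601
gripper_force: 0.0
```

```bash
python3 - <<'E'
from h import *
row(.542,-.0021,.026,-4)
E
```

```text
row [-0.0005 -0.0011  0.2177] twist 0.0005 now [ 0.5425 -0.003   0.2001] yaw -3.93 deg 0.1
```

move_arm(deltas=[[[-0.0005, -0.001, 0.06, 0, -0.4], [-0.0005, -0.001, 0.12, 0, -0.4], [-0.0005, -0.001, 0.17, 0, -0.4], [-0.0005, -0.001, 0.2, 0, -0.4], [-0.0005, -0.001, 0.213, 0, -0.4], [-0.0005, -0.001, 0.2165, 0, -0.4], [-0.0005, -0.001, 0.2165, 0, -0.4], [-0.0005, -0.001, 0.2165, 0, 1], [-0.0005, -0.001, 0.2165, 0, 1], [-0.0005, -0.001, 0.2165, 0, 1], [-0.0005, -0.001, 0.2165, 0, 1], [-0.0005, -0.001, 0.2165, 0, 1]]], squeeze=60)

```text
clock: 30.45
position: [0.543, -0.0022, 0.0285]
ee_rot: [0.0, 0.999, -0.035, 0.001]
contact_force: [-0.5, 0.8, 6.6]
width: 0.0121
gripper_force: 61.6
```

move_arm(deltas=[[[0, 0, 0, 0, 1], [0, 0, 0, 0, 1], [0, 0, -0.02, 0, 1], [0, 0, -0.05, 0, 1], [0, 0, -0.1, 0, 1], [0, 0, -0.15, 0, 1], [0, 0, -0.18, 0, 1], [0, 0, -0.18, 0, 1], [0, 0, -0.18, 0, 1]]])

```text
clock: 31.35
position: [0.5417, -0.0022, 0.1707]
ee_rot: [0.0, 0.999, -0.035, -0.0]
contact_force: [-0.8, -0.2, -3.1]
width: 0.0127
gripper_force: 60.5
```

```bash
python3 - <<'E'
from h import *
s=manip.get_state();print(s['width'],s['gripper_force'])
row(.5622,-.2337,.165,83.9)
E
```

```text
0.012724733041866877 60.528502464294434
row [0.0457 0.287  0.0071] twist -0.7323 now [ 0.5417 -0.0022  0.1707] yaw -3.98 deg -87.9
```

move_arm(deltas=[[[0.046, 0.287, 0.005, -0.732, 1], [0.046, 0.287, 0.005, -0.732, 1], [0.046, 0.287, 0.005, -0.732, 1], [0.046, 0.287, 0.005, -0.732, 1], [0.046, 0.287, 0.005, -0.732, 1], [0.046, 0.287, 0.005, -0.732, 1], [0.046, 0.287, 0.005, -0.732, 1], [0.046, 0.287, 0.005, -0.732, 1], [0.046, 0.287, 0.005, -0.732, 1], [0.046, 0.287, 0.005, -0.732, 1], [0.046, 0.287, 0.005, -0.732, 1], [0.046, 0.287, 0.005, -0.732, 1]]])

```text
clock: 32.55
position: [0.5616, -0.2331, 0.1643]
ee_rot: [-0.003, 0.744, 0.668, -0.001]
contact_force: [-0.0, 0.3, -2.2]
width: 0.0124
gripper_force: 60.5
```

move_arm(deltas=[[[0, 0, 0, 0, 1], [0, 0, 0, 0, 1], [0, 0, 0, 0, 1], [0, 0, 0, 0, 1]]])

```text
clock: 32.95
position: [0.5631, -0.2338, 0.1672]
ee_rot: [-0.0, 0.744, 0.668, -0.0]
contact_force: [-0.2, -0.5, -2.7]
width: 0.0123
gripper_force: 60.5
```

```bash
python3 - <<'E'
from h import *
s=manip.get_state();print(s['width'],s['gripper_force'])
row(.5623,-.2329,.095,83.9)
E
```

```text
0.012287029927389061 60.473188161849976
row [ 0.001  -0.0011  0.0902] twist -0.0005 now [ 0.5631 -0.2338  0.1672] yaw 83.84 deg -0.1
```

move_arm(deltas=[[[0.001, -0.001, 0.03, 0, 1], [0.001, -0.001, 0.06, 0, 1], [0.001, -0.001, 0.08, 0, 1], [0.001, -0.001, 0.09, 0, 1], [0.001, -0.001, 0.09, 0, 1], [0.001, -0.001, 0.09, 0, 1], [0.001, -0.001, 0.09, 0, 1]]])

```text
clock: 33.65
position: [0.5633, -0.2334, 0.0965]
ee_rot: [0.001, 0.744, 0.668, 0.0]
contact_force: [-0.2, 0.5, -2.1]
width: 0.0124
gripper_force: 60.5
```

```bash
python3 - <<'E'
from h import *
row(.5623,-.2329,.08,83.8)
p=pose();im=save('wrist','w10'); print(p[0],yaw(p[1]))
a=cv2.resize(im[10:110,250:370,::-1],None,fx=5,fy=5,interpolation=cv2.INTER_CUBIC)
cv2.imwrite('pics/w10c.png',a)
h=np.array([.107,0,.0175]); print(w2wpx(p[0]+p[1]@h,p))
E
```

```text
row [ 0.0006 -0.0013  0.0206] twist 0.0005 now [ 0.5633 -0.2334  0.0965] yaw 83.86 deg 0.1
[ 0.56326562 -0.23343198  0.09650819] 83.86135018132256
[312.54090422  43.47173651]
```

View pics/w10c.png

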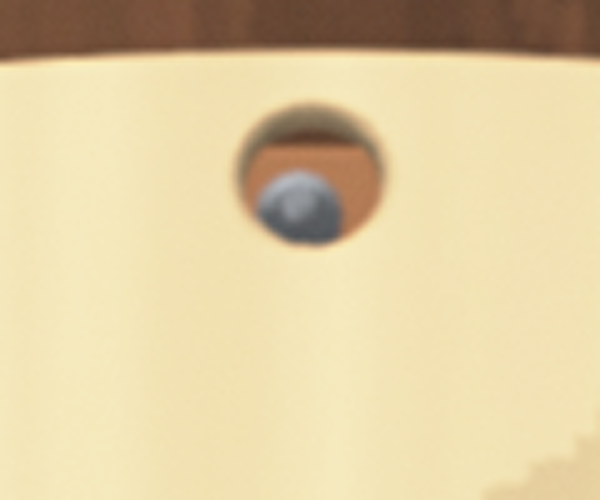

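The wrist view shows the pin tip at crop (299,203) inside the hole, whose centre is (312,174).

```bash
python3 - <<'E'
from h import *
p,R=pose()
U=lambda x,y:((x+.5)/5-.5+250,(y+.5)/5-.5+10)
H=wpx2w(*U(312,174),p[2]-.0175);P=wpx2w(*U(299,203),.062)
print(R.T@(H-p),R.T@(P-p),(R.T@(P-H)).round(4))
E
```

```text
[ 0.10650222 -0.00026166  0.01739392] [ 0.10653482 -0.00167601  0.03439173] [ 0.     -0.0014  0.017 ]
```

Along the bar it is aligned, and across it the pin is 1.4 mm towards −y. I correct that while lowering.

move_arm(deltas=[[[0, -0.0016, 0.004, 0, 1], [0, -0.0016, 0.01, 0, 1], [0, -0.0016, 0.014, 0, 1], [0, -0.0016, 0.018, 0, 1], [0, -0.0016, 0.022, 0, 1], [0, -0.0016, 0.022, 0, 1]]])

```text
clock: 34.3
position: [0.5608, -0.2326, 0.077]
ee_rot: [-0.001, 0.744, 0.668, -0.0]
contact_force: [-0.2, 0.5, -2.1]
width: 0.0127
gripper_force: 60.5
```

move_arm(deltas=[[[0, 0, 0.004, 0, 1], [0, 0, 0.008, 0, 1], [0, 0, 0.011, 0, 1], [0, 0, 0.013, 0, 1], [0, 0, 0.014, 0, 1], [0, 0, 0.014, 0, 1]]])

```text
clock: 34.9
position: [0.5611, -0.2328, 0.0664]
ee_rot: [-0.0, 0.744, 0.668, -0.0]
contact_force: [0.1, 0.2, -2.8]
width: 0.0125
gripper_force: 60.5
```

move_arm(deltas=[[[0, 0, 0.001, 0, 1], [0, 0, 0.002, 0, 1], [0, 0, 0.003, 0, 1], [0, 0, 0.003, 0, 1]]])

```text
clock: 35.3
position: [0.5613, -0.2329, 0.0655]
ee_rot: [0.001, 0.744, 0.668, 0.0]
contact_force: [-1.3, 0.6, 6.3]
width: 0.0127
gripper_force: 61.6
```

Contact at the predicted height of 0.0655: fully down. Now I release and retreat.

move_arm(deltas=[[[0, 0, 0, 0, 0.5], [0, 0, 0, 0, 0], [0, 0, 0, 0, -0.4], [0, 0, 0, 0, -0.4], [0, 0, 0, 0, -0.4], [0, 0, -0.03, 0, -0.4], [0, 0, -0.08, 0, -0.4], [0, 0, -0.14, 0, -0.4], [-0.06, 0, -0.19, 0, -0.4], [-0.1, 0, -0.19, 0, -0.4], [-0.1, 0, -0.19, 0, -0.4], [-0.1, 0, -0.19, 0, -0.4]]])

```text
clock: 36.5
position: [0.5522, -0.3129, 0.2158]
ee_rot: [-0.0, 0.745, 0.668, 0.0]
contact_force: [-0.3, -1.1, -0.6]
width: 0.0597
gripper_force: 0.0
```

```bash
python3 - <<'E'
from h import *
t=save('top','t11'); a=cv2.imread('pics/t0.png')[:,:,::-1]
d=cv2.absdiff(t,a).max(2)[150:222,380:500]
print(manip.get_state()['position'],(d>40).sum(),d.mean())
# handle/plate registration against the start picture
g=lambda i:np.float32(cv2.cvtColor(np.ascontiguousarray(i),cv2.COLOR_RGB2GRAY)[155:200,385:470])
print(cv2.phaseCorrelate(g(a),g(t)))
ys,xs=np.where(d>40);print(np.c_[xs,ys][:40].tolist() if len(xs) else '')
E
```

```text
[ 0.55205807 -0.31175767  0.2152837 ] 205 9.948958333333334
((0.08859734085920223, 0.608217442033343), 0.9586705671710732)
[[106, 10], [95, 11], [96, 11], [97, 11], [101, 11], [102, 11], [103, 11], [105, 11], [106, 11], [88, 12], [89, 12], [90, 12], [91, 12], [92, 12], [93, 12], [69, 13], [70, 13], [62, 14], [63, 14], [64, 14], [66, 14], [43, 15], [44, 15], [45, 15], [47, 15], [35, 16], [36, 16], [37, 16], [38, 16], [39, 16], [40, 16], [44, 16], [119, 22], [118, 23], [119, 23], [78, 24], [79, 24], [118, 24], [119, 24], [65, 25]]
```

The plate is back within 0.6 px of its starting image position, so I hand in.

```bash
python3 -c "
from h import *
print(manip.sign_off())"
```

```text
the job is handed in; nothing more can be done
None
```

I handed the job in: all three amber vials lie in their own compartments, the plate is back down over both pins and let go, and I never moved the jars, the grey vial or the green vial; the sign-off gave no verdict.

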